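Unhook the orange lens paddle and stand it in the inspection holder

ROBOT

A 6-joint arm with a two-finger parallel gripper is mounted at the origin on the work surface. World frame = base frame: x ahead of the robot, y to its left, z up, the work surface at z = 0. Lengths are in mm, angles in rad, forces in N, time in s.
With the tool pointing down it reaches from about 425 to 1125 mm from the base axis. Payload 14.9 kg.
Tool frame: the origin (TCP) lies between the finger pads; the fingertips stand 11 mm ahead of it and the grasp point (between the pads) lies 8 mm behind it; x points along the fingers, z is the direction in which the jaws open and shut, and the axes are right-handed (so a half turn about x gives the same grasp; the last joint's range is limited). The gripper opens to 91 mm and grips with 3 to 60 N. Pads are 32 mm wide; open, the fingers measure 118 mm over their backs; the gripper's body (76 mm by 178 mm) begins 60 mm behind the grasp point.
Start: joints at [-1.18, 0.379, 1.734, -0, 1.028, -0.033], TCP at [287.856, -638.088, 224.932] pointing down, gripper open.
Joint ranges: [-2.77, 2.77], [-0.74, 2.19], [0, 2.66], [-1.06, 4.2], [0.31, 2.87], [-3.08, 3.08]. Speed limits (rad/s): [1.89, 1.89, 2.39, 3.14, 3.14, 3.14].

INTERFACE

Orientations are given as a unit quaternion [w, x, y, z].
In Python, from cell import manip gives the robot as it stands.
- The arm moves only by the tool play_rows, never from a script. Its argument "moves" is a list of rows, each an object with "slide": the shift along the world's x, y, z in units of 15 cm (1.0 is 15 cm), a list of three; "angular": the turn, a rotation vector about the world's x, y, z in units of 180 degrees (1.0 is 180 degrees), a list of three; "claw": the closure, from -1 (fully open) to 1 (shut). In form: [{"slide": [tx, ty, tz], "angular": [ax, ay, az], "claw": claw}, ...]. A call has 1 to 10 rows; each row is the pose to reach, as a shift and turn from the pose commanded when the call began, turning the shorter way round; what a row does not reach only later rows make up. A row lasts 1/12 s, in which the tool goes at most 41.7 mm and 7.16 degrees, less where a joint would pass 70% of its speed; a pose out of reach is approached as far as the arm can. A call with a number of a shift or a turn outside -1 to 1 is refused whole. A call with a gripper value outside its range is refused whole. The fingers move at their own pace and stop on an object; the grip force is fixed at half the most. Time passes only in rows, so rows that repeat a pose let the fingers close. It gives the time, the measured TCP pose, the force and the opening at its end, in the units of the state.
- manip.read_state(): the state, without advancing time (a new reading comes with each control period).
- manip.get_image(name): name is "side" or "top"; returns (picture, depth): 384x512x3 uint8, blue, green, red; 384x512 float32, mm along the optical axis (not along the pixel's ray), 0 where there is no reading.
- manip.camera_info(name): a dict with "vertical_fov" (degrees; the focal length in pixels is half the picture's height over the tangent of half this angle, whatever the lens; pixels are square), "cx", "cy" (the principal point, pixels), "pose" (4x4, takes a point from camera to world coordinates). Camera axes: x right, y up, looking along -z (the intrinsics and any distortion apply to the point x, -y, -z); pixel columns grow to the right and rows downward; lengths in mm; the calibration is good to about 2 mm. A picture is of the moment at which its call begins. camera_info takes no time and is no camera call.
- manip.hand_in(): hands the job in, once; it reports no verdict.
Trained networks look in the newest picture that a camera, given by its name, has taken for a name from the list of things; names that differ only in an ending like _2 or _b are one class to them, and where a whole thing is asked for, a point or a joint stands for the part that bears it (a point fixed in the world has none). Each returns a list of dicts, best first, with "confidence" (0 to 1); they miss things now and then, are a little off and sometimes report something else, mostly with a low value. They report only what shows in the picture. A call takes as long as a camera call.
- manip.outline_of(label, camera): "mask" (384x512 bool, what is visible of it) and "box" ([left, top, right, bottom] in pixels, round what is visible of it).
The state is a dict: "t": time; "q": joint angles; "joint_vel": joint speeds; "joint_torque": joint torques, N m; "tool_pos": TCP position; "ee_rot": TCP orientation; "force": force on the tool from outside, world axes, zero at the start; "torque": the same for the moment, N m; "opening": finger opening in mm.
Only numpy, scipy, OpenCV 4.12 (cv2) and the standard library are available. Lean on these libraries where they do the work, as an engineer would, in place of code of your own. Each camera call takes 0.05 s, during which the arm holds its last target.

TASK

Take the orange lens paddle off its barbed hook, working its window back over the barb without forcing it, and stand it upright in the slot of the blue holder in front of the light panel: lower it in gently, fully down, and let go. Leave the green paddle on its hook and the two black lens barrels that stand on the bench in front of them where they are.

Things in the scene. Friction and masses are not known exactly. Their poses are not given: they have to be found in the camera images.
- orange_paddle_mid (a point): Centre of the window of the loose orange lens paddle; it lies 90 mm above its foot. The paddle is a flat upright plate (160 g), 195 mm tall, 50 wide, 8 thick. Axes: z up the paddle, x the plate's normal, y its width. Window: 36 mm wide (y), 30 high (z), right through. It hangs upright on its hook, its x along the hook's x; nothing is above it.
- orange_grip (a point): Where to pinch the orange paddle: centre of the pinching zone on the grip tab at its top, 80 mm above the window's centre, 25 mm below the top. The tab is 12 mm thick (x), 36 mm wide (y), and runs from 28 to 105 mm above the window's centre; pinch it across its thickness. Between tab and window is a 15 mm crossbar, which rests on the hook.
- orange_paddle: The orange paddle as a whole; origin at the middle of its foot's underside, 90 mm below the window's centre, same axes. The black foot is straight, 50 mm wide and 8 mm thick; above it is a round lens of 56 mm diameter, same thickness, centred 46 mm above the origin. Hanging, the foot is 30 mm above the bench.
- green_paddle_mid (a point): Window centre of the other, green lens paddle, of the same shape, hanging on a hook of the same kind; to be left there.
- orange_hook_seat (a point): Top of the barbed hook where the orange paddle hangs, 135 mm above the bench. x: the way the hook points, z up. The hook is a bent red strip 20 mm wide, 5 thick. From the side (x, z in mm from here, middle of the strip): level from its post at (-55, -2.5) to (40, -2.5), then 70 degrees steep up to its tip (55, 40), where a barb turns back and down to (42.5, 30).
- orange_hook_tip (a point): Outer tip of that hook, 175 mm above the bench. The upright window cannot pass the barb. Raise the paddle 13 mm, tilt its top 40 degrees back over the post (at least 25), and with that tilt lead the window's centre through (0,-2), (40,1), (44,15), (46,24), (50,31), (62,47), (100,60): x, z in mm from the hook seat. About 5 mm to spare; then it is free.
- orange_hook: The fixed stand of the hook that carries the orange paddle; origin on the bench below the seat, same axes. Its post (18 by 30 mm, at x = -55 mm) is as high as the hook seat; the foot plate is 80 mm wide, 10 mm high, and reaches 15 mm forward and 85 mm back.
- slot_floor (a point): Centre of the floor of the holder's slot, 12 mm above the bench, where the underside of the paddle's foot must rest (the window's centre is then 90 mm above this point). Slot: 12 mm wide (x), 58 mm long (y), 30 mm deep; above that its sides flare out to a mouth about 27 by 73 mm, 54 mm above the bench. The paddle may stand either way round.
- holder: The fixed blue holder; origin on the bench directly below slot_floor, same axes. Its x axis points away from the light panel, which stands 100 mm behind the slot (x = -100 mm), 100 mm wide and 137 mm high above the bench. Nothing is above the slot.
- barrel_left: Black lens barrel, 54 mm across and 42 mm high, standing loose on the bench between the robot and the hooks, to its left; origin under its centre.
- barrel_right: Another such lens barrel, to the robot's right.

How it is judged (in metres and radians):
On the way:
1. the orange paddle is clear of its hook (distance between orange_paddle_mid and orange_hook_seat above 0.1 m and contact force between orange_paddle and orange_hook below 0.1 N), for 0.1 s.
At the end, for the whole second after the job is handed in: The orange paddle stands in the holder's slot: its foot within 5 mm of the slot's floor in height and 10 mm of its centre, leaning less than 0.2 rad, at rest; the green paddle still hangs on its hook, within 30 mm of where it was (z of orange_paddle in the frame of slot_floor between -0.004 and 0.005 m and horizontal distance between orange_paddle and slot_floor below 0.01 m and angle between orange_paddle_mid's own z axis and vertical below 0.2 rad and linear speed of orange_paddle below 0.02 m/s and distance of green_paddle_mid from where it was at the start of the episode below 0.03 m); the robot touches nothing.
It fails at once if the paddle is forced over the hook (more than 25 N between them) (contact force between orange_paddle and orange_hook above 25 N).
It fails at once if the paddle is dropped or slammed into the holder (touches it faster than 0.25 m/s) (contact force between orange_paddle and holder above 1 N and linear speed of orange_paddle above 0.25 m/s).
It fails at once if the green paddle is displaced by more than 40 mm (distance of green_paddle_mid from where it was at the start of the episode above 0.04 m).
It fails at once if a lens barrel on the bench is shoved more than 30 mm (distance of any of barrel_left, barrel_right from where it was at the start of the episode above 0.03 m).
It also fails if it takes over 72 s, if anything falls off the work surface, if the arm or the gripper's body presses on something with over 40 N, if the wrist force passes 120 N, or if a joint passes its speed limit or range.

## Working session

There is one attempt and no reset: what is moved stays moved. The work goes in short steps, Python scripts to look and compute and a tool call to move; the robot and the scene stay as the last step left them, time stands still between calls to the robot, and variables do not carry over. Pictures are saved under pics/ and viewed, and the job is handed in when it is done.

Besides the shell and the picture viewer there is one more tool, called after "Emit:" as name(argument=value, ...) on one line, values as JSON. play_rows: Moves the arm, as the interface text tells. Its arguments: {"type":"object","properties":{"moves":{"type":"array"}},"required":["moves"]}

```bash
mkdir -p pics; ls; python3 - <<'E'
from cell import manip
import cv2,numpy as np
s=manip.read_state(); print(s)
for n in("side","top"):
    print(n,manip.camera_info(n))
    p,d=manip.get_image(n); cv2.imwrite(f"pics/{n}0.png",p); np.save(f"{n}0.npy",d)
E
```

```text
pics
{'t': 0.0, 'q': array([-1.18029627e+00,  3.79398812e-01,  1.73476783e+00, -2.67065888e-06,
        1.02848136e+00, -3.32578399e-02]), 'joint_vel': array([ 0.00362225, -0.00025153,  0.0014437 , -0.00196453,  0.0010107 ,
       -0.00076252]), 'joint_torque': array([-1.77065031e-03, -7.63727331e+01, -4.34362328e+01,  6.50146301e-02,
        4.24840744e-02, -8.99607198e-05]), 'tool_pos': array([ 287.7115409 , -637.73101421,  224.30147614]), 'ee_rot': array([ 0.59366056,  0.38388179,  0.59427451, -0.38345759]), 'force': array([ 0.43427453, -0.53806776, -0.6533686 ]), 'torque': array([ 0.01441664,  0.00603664, -0.00913528]), 'opening': 91.2843348836047}
side {'vertical_fov': 53.82348941781112, 'cx': 254.42985954699327, 'cy': 188.11277625896435, 'pose': array([[-9.51026706e-01,  2.04001551e-01, -2.32231721e-01,
         3.56176520e+02],
       [-3.09104667e-01, -6.23787276e-01,  7.17874459e-01,
         6.00238043e+02],
       [ 1.58431051e-03,  7.54501691e-01,  6.56296189e-01,
         6.77467187e+02],
       [ 0.00000000e+00,  0.00000000e+00,  0.00000000e+00,
         1.00000000e+00]])}
top {'vertical_fov': 55.896301881721, 'cx': 253.09221421598065, 'cy': 189.86486125202106, 'pose': array([[ 9.33858746e-03,  9.76705762e-01, -2.14379675e-01,
         3.66594326e+02],
       [-9.99943623e-01,  1.02048578e-02,  2.93443135e-03,
         2.71306235e+01],
       [ 5.05379011e-03,  2.14340186e-01,  9.76745998e-01,
         9.13026035e+02],
       [ 0.00000000e+00,  0.00000000e+00,  0.00000000e+00,
         1.00000000e+00]])}
```

View pics/side0.png

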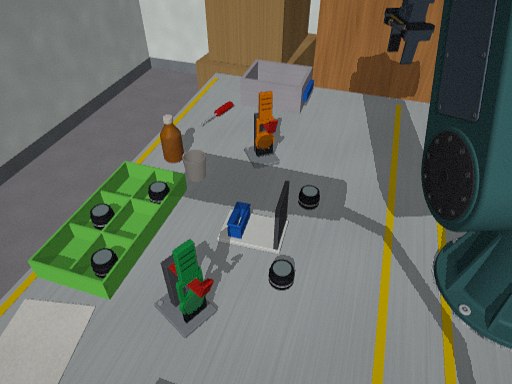

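View pics/top0.png

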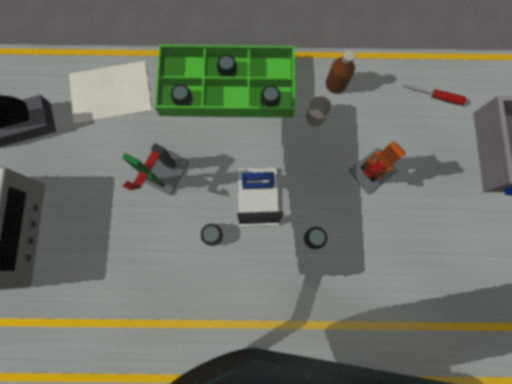

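The side picture shows the orange paddle at (265,125), the green one at (188,280), the holder at (240,220) and the barrels at (309,196) and (282,272). In the top picture orange is at (382,162) and the holder at (258,185). Next I'll run the networks and look at close-ups.

```bash
cat > h.py <<'E'
from cell import manip
import cv2,numpy as np
def K(n):
    c=manip.camera_info(n); f=192/np.tan(np.radians(c['vertical_fov'])/2); return f,c['cx'],c['cy'],c['pose']
def cloud(n,d):
    f,cx,cy,T=K(n); v,u=np.mgrid[:384,:512]
    P=np.stack([(u-cx)/f*d,-(v-cy)/f*d,-d],-1)
    return P@T[:3,:3].T+T[:3,3]
def proj(n,X):
    f,cx,cy,T=K(n); X=np.atleast_2d(X); p=(X-T[:3,3])@T[:3,:3]
    return np.stack([cx+f*p[:,0]/-p[:,2],cy-f*p[:,1]/-p[:,2]],-1)
def grab(n):
    return manip.get_image(n)
E
python3 - <<'E'
from h import *
for n,box in(("side",(215,75,315,175)),("top",(335,125,425,205))):
    p,d=grab(n); np.save(n+"0.npy",d); C=cloud(n,d); np.save(n+"0c.npy",C)
    l,t,r,b=box; cv2.imwrite(f"pics/{n}_c.png",cv2.resize(p[t:b,l:r],None,fx=6,fy=6,interpolation=cv2.INTER_CUBIC))
    print(manip.camera_info(n).keys())
    for lab in("orange_paddle","orange_hook","holder","green_paddle_mid","barrel_left","barrel_right"):
        for o in manip.outline_of(lab,n)[:2]:
            m=o["mask"]&(d>0); q=C[m]
            print(n,lab,round(o["confidence"],2),np.round(o["box"]),m.sum(),np.round(np.median(q,0)),np.round(np.percentile(q,2,0)),np.round(np.percentile(q,98,0)))
            np.save(f"m_{n}_{lab}.npy",o["mask"]) if o is not None else 0
            break
l,t,r,b=215,180,300,260
p,d=grab("side");cv2.imwrite("pics/hold_c.png",cv2.resize(p[t:b,l:r],None,fx=6,fy=6,interpolation=cv2.INTER_CUBIC))
E
```

```text
dict_keys(['vertical_fov', 'cx', 'cy', 'pose'])
side orange_paddle 0.77 [254.  90. 274. 157.] 807 [ 606. -255.  139.] [ 586. -272.   35.] [ 626. -243.  224.]
side orange_hook 0.6 [244. 115. 280. 168.] 640 [ 608. -260.   10.] [ 565. -307.   -0.] [ 672. -209.  171.]
side holder 0.57 [217. 180. 289. 256.] 2659 [539.  30.  13.] [476. -33.   1.] [621.  65. 137.]
side green_paddle_mid 0.86 [170. 241. 212. 323.] 1637 [578. 277. 149.] [566. 238.  30.] [610. 294. 226.]
side barrel_left 0.9 [270. 258. 297. 291.] 688 [447. 139.  40.] [424. 101.  -0.] [472. 154.  45.]
side barrel_right 0.71 [246. 116. 278. 168.] 545 [ 609. -259.   10.] [ 566. -306.    4.] [ 669. -209.  171.]
dict_keys(['vertical_fov', 'cx', 'cy', 'pose'])
top orange_paddle 0.89 [361. 143. 404. 180.] 655 [ 605. -261.  167.] [ 586. -326.    8.] [ 654. -246.  226.]
top orange_hook 0.78 [344. 149. 399. 193.] 779 [ 598. -260.   11.] [ 565. -341.    6.] [ 666. -214.  176.]
top holder 0.74 [238. 166. 285. 225.] 2340 [546.  12.  14.] [477. -37.   9.] [621.  61. 138.]
top green_paddle_mid 0.66 [124. 150. 166. 188.] 377 [573. 257. 181.] [566. 244.  32.] [590. 284. 227.]
top barrel_left 0.65 [202. 224. 227. 246.] 428 [448. 123.  42.] [425.  99.   0.] [473. 150.  46.]
top barrel_right 0.78 [305. 229. 326. 248.] 383 [ 443. -126.   42.] [ 421. -149.   19.] [ 468. -105.   46.]
```

View pics/side_c.png

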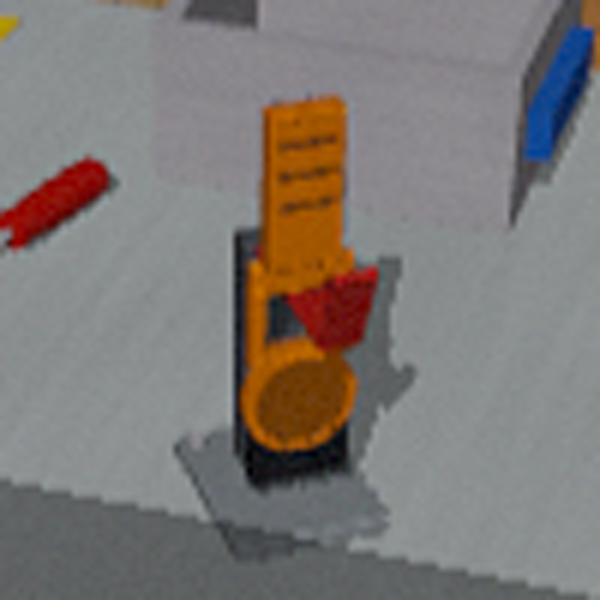

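View pics/top_c.png

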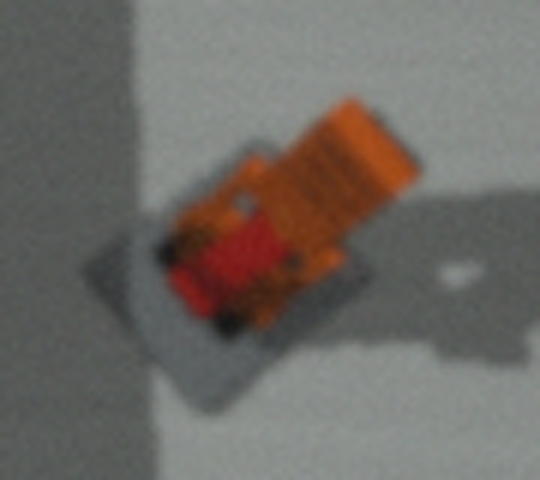

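View pics/hold_c.png

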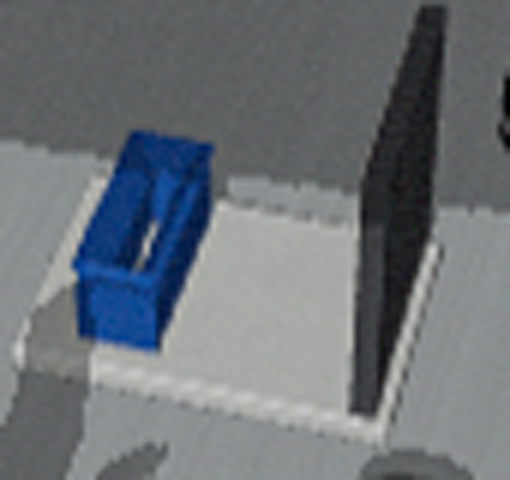

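The side close-up shows the orange tab face-on with the red barb in front of its window. In the top close-up the hook points down-left, so −x, +y. The holder's panel is on the robot's side of the slot. Next I'll fit poses from the point clouds.

```bash
python3 - <<'E'
from h import *
from scipy.spatial.transform import Rotation as R
for n in("side","top"):
    p,d=grab(n); C=cloud(n,d); hsv=cv2.cvtColor(p,cv2.COLOR_BGR2HSV)
    H,S,V=[hsv[...,i].astype(int) for i in range(3)]
    near=(np.linalg.norm(C[...,:2]-[605,-258],axis=-1)<130)&(d>0)
    org=near&(H>7)&(H<20)&(S>150)&(C[...,2]>150)&(C[...,2]<235)
    red=near&((H<=4)|(H>174))&(S>150)&(C[...,2]>120)
    # tab upper face
    for nm,m in(("orange>150",org),("tab>185",org&(C[...,2]>180)&(C[...,2]<222)),("red",red)):
        q=C[m]; c=np.median(q,0); 
        k=np.ones(len(q),bool)
        for _ in range(5):
            cc=q[k].mean(0); w=np.linalg.svd(q[k]-cc)[2][2]; r=(q-cc)@w; k=abs(r)<2.5
        print(n,nm,len(q),k.sum(),np.round(cc,1),np.round(w,3),"ang",np.degrees(np.arctan2(w[1],w[0])).round(1),np.round(q.min(0)),np.round(q.max(0)))
    i=np.argsort(-C[red][:,2])[:8]; print(np.round(C[red][i],1))
    blue=(d>0)&(H>100)&(H<130)&(S>130)&(abs(C[...,0]-590)<70)&(abs(C[...,1]-10)<80)
    for nm,m in(("blue",blue),("rim",blue&(C[...,2]>47)),):
        q=C[m]; rr=cv2.minAreaRect(q[:,:2].astype(np.float32)); print(n,nm,len(q),rr,np.percentile(q[:,2],[2,50,98]).round(1))
    holm=(d>0)&(abs(C[...,0]-480)<40)&(abs(C[...,1]-10)<80)&(C[...,2]>100)
    q=C[holm]; print("panel",cv2.minAreaRect(q[:,:2].astype(np.float32)),q.min(0).round(),q.max(0).round())
    binm=(d>0)&(C[...,1]<-330)&(C[...,1]>-520)&(C[...,0]>450)&(C[...,0]<800)&(C[...,2]>20); q=C[binm]; print("bin",len(q),q.min(0).round() if len(q) else 0,q.max(0).round() if len(q) else 0)
s=manip.read_state(); print(s['t'],R.from_quat(s['ee_rot'],scalar_first=True).as_matrix().round(3))
E
```

```text
side orange>150 362 297 [ 603.6 -255.6  190.2] [-0.593  0.805  0.011] ang 126.3 [ 576. -272.  150.] [ 626. -208.  226.]
side tab>185 193 165 [ 603.6 -255.7  202. ] [ 0.594 -0.804 -0.011] ang -53.6 [ 589. -272.  180.] [ 620. -245.  222.]
side red 122 29 [ 581.3 -225.1  149. ] [-0.822 -0.558 -0.114] ang -145.8 [ 560. -264.  133.] [ 611. -203.  179.]
[[ 570.3 -204.7  178.7]
 [ 572.5 -203.3  176.1]
 [ 566.6 -210.4  176.1]
 [ 564.3 -211.7  175.8]
 [ 574.  -208.8  175.6]
 [ 569.2 -210.5  175.6]
 [ 565.8 -217.1  175.4]
 [ 563.5 -218.5  175. ]]
side blue 559 ((584.0481567382812, 15.21150016784668), (34.874229431152344, 83.38813781738281), 2.613194465637207) [17.5 43.3 54.5]
side rim 221 ((584.0541381835938, 15.080778121948242), (34.874229431152344, 83.12641906738281), 2.613194465637207) [47.3 51.8 55.1]
panel ((484.78729248046875, 12.796512603759766), (12.063780784606934, 100.34262084960938), 2.2830631732940674) [477. -38. 100.] [492.  63. 139.]
bin 0 0 0
top orange>150 349 295 [ 602.4 -258.8  191.4] [ 0.596 -0.803 -0.003] ang -53.4 [ 586. -277.  150.] [ 623. -248.  228.]
top tab>185 159 159
[... 192 characters left out ...]
7. -209.  178.]
[[ 575.4 -210.6  178.3]
 [ 562.5 -218.4  177.8]
 [ 562.5 -216.3  177.8]
 [ 562.5 -220.6  177.8]
 [ 571.2 -212.7  177.6]
 [ 564.8 -214.5  177.3]
 [ 567.  -216.8  177.3]
 [ 569.1 -214.8  177.3]]
top blue 253 ((582.295654296875, 14.906890869140625), (31.470754623413086, 73.92129516601562), 2.699187755584717) [31.  48.5 55.5]
top rim 143 ((582.295654296875, 14.906890869140625), (31.470754623413086, 73.92129516601562), 2.699187755584717) [47.5 51.6 55.7]
panel ((485.29400634765625, 8.558319091796875), (12.007548332214355, 99.05245208740234), 2.5989491939544678) [478. -41. 101.] [491.  58. 141.]
bin 0 0 0
0.95 [[ 0.     0.912  0.411]
 [-0.     0.411 -0.912]
 [-1.    -0.     0.   ]]
```

The paddle normal is at about 126.5°, the grip at about (606.6, −262, 200), and the slot at about (583.5, 15) with 2.6° yaw. I'll check these with model overlays and refine them.

```bash
cat > ov.py <<'E'
from h import *
def frame(x,y,z,yaw):
    a=np.radians(yaw); T=np.eye(4); T[:2,:2]=[[np.cos(a),-np.sin(a)],[np.sin(a),np.cos(a)]]; T[:3,3]=[x,y,z]; return T
def hooklines():
    c=np.array([(-55,-2.5),(40,-2.5),(55,40),(42.5,30)],float)
    L=[]
    for s in(-10,10): L.append(np.array([(x,s,z) for x,z in c]))
    for x,z in c: L.append(np.array([(x,-10,z),(x,10,z)]))
    L.append(np.array([(-64,-15,0),(-46,-15,0),(-46,15,0),(-64,15,0),(-64,-15,0)]))
    L.append(np.array([(15,-40,-125),(15,40,-125),(-85,40,-125),(-85,-40,-125),(15,-40,-125)]))
    return L
def box(x0,x1,y0,y1,z0,z1):
    L=[]
    for z in(z0,z1): L.append(np.array([(x0,y0,z),(x1,y0,z),(x1,y1,z),(x0,y1,z),(x0,y0,z)]))
    for x in(x0,x1):
        for y in(y0,y1): L.append(np.array([(x,y,z0),(x,y,z1)]))
    return L
def paddlelines(): # from window centre
    a=np.linspace(0,2*np.pi,40)
    L=box(-6,6,-18,18,28,105)+box(-4,4,-25,25,-90,-70)
    L.append(np.stack([4+0*a,28*np.cos(a),-44+28*np.sin(a)],1))
    for x in(4,): L.append(np.array([(x,-18,-15),(x,18,-15),(x,18,15),(x,-18,15),(x,-18,-15)]))
    return L
def holderlines(): # from slot floor
    L=[]
    for x,y,z in((6,29,0),(6,29,30),(13.5,36.5,42)):
        L.append(np.array([(x,y,z),(-x,y,z),(-x,-y,z),(x,-y,z),(x,y,z)]))
    return L+[np.array([(-100,-50,-12),(-100,50,-12),(-100,50,125),(-100,-50,125),(-100,-50,-12)])]
def draw(im,n,L,T,col,crop,s):
    for l in L:
        q=proj(n,l@T[:3,:3].T+T[:3,3]); q=((q-crop[:2]+.5)*s*8).astype(np.int32)
        cv2.polylines(im,[q],False,col,1,cv2.LINE_AA,3)
def show(n,crop,s,items,fn):
    p,d=grab(n); l,t,r,b=crop; im=cv2.resize(p[t:b,l:r],None,fx=s,fy=s,interpolation=cv2.INTER_CUBIC)
    ref=im.copy()
    for L,T,c in items: draw(im,n,L,T,c,np.array([l,t]),s)
    cv2.imwrite(fn,im)
E
python3 - <<'E'
from ov import *
Th=frame(606.6,-262,135,126.5); Tp=frame(606.6,-262,120,126.5); Ts=frame(583.5,15,12,2.6)
it=[(hooklines(),Th,(255,255,0)),(paddlelines(),Tp,(0,0,0))]
show("side",(225,80,295,170),8,it,"pics/o1.png")
show("top",(335,130,415,200),8,it,"pics/o2.png")
it=[(holderlines(),Ts,(0,255,255))]
show("side",(215,180,300,260),7,it,"pics/o3.png")
show("top",(225,160,295,230),7,it,"pics/o4.png")
a,b,c,d=[cv2.imread(f"pics/o{i}.png") for i in(1,2,3,4)]
E
```

```text
(no output)
```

View pics/o1.png

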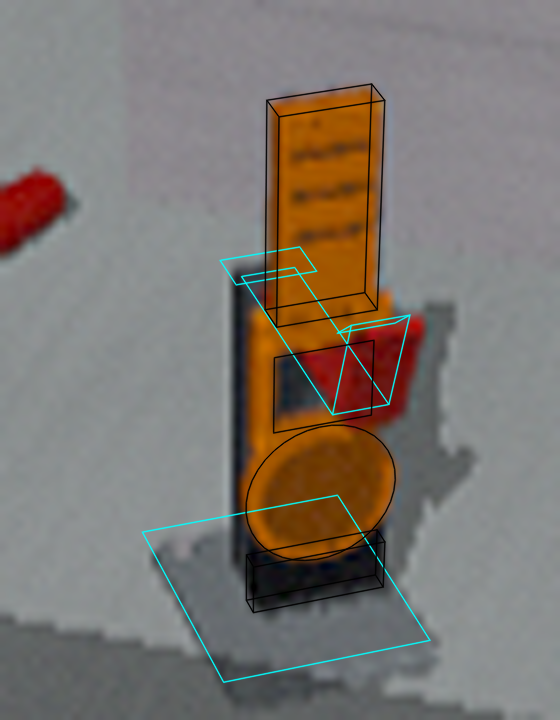

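View pics/o2.png

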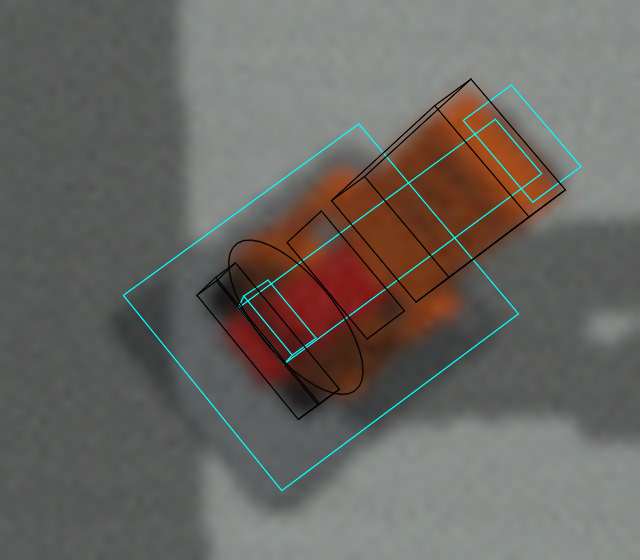

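View pics/o3.png

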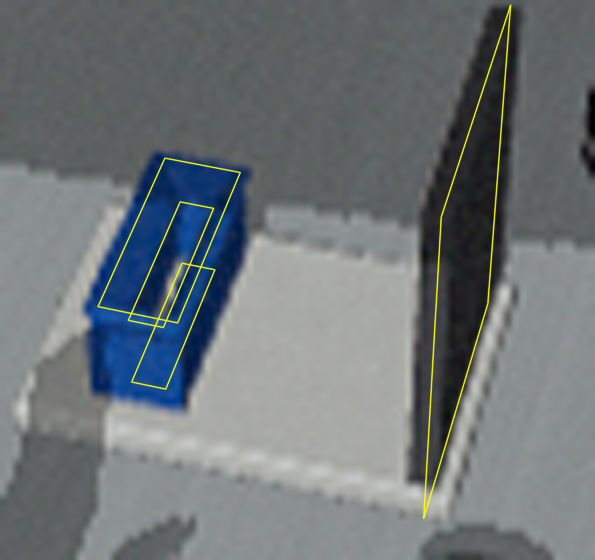

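View pics/o4.png

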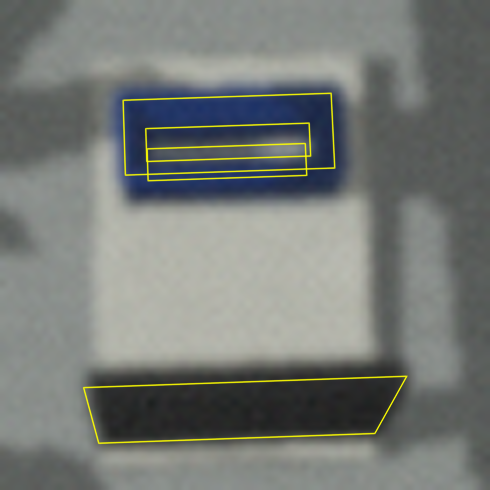

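Overlay: the paddle is about 1 px off and the hook stand about 2 px, shifted along the hook direction. A robust signed-distance fit to both point clouds should settle it.

```bash
cat > fit.py <<'E'
from ov import *
from scipy.optimize import least_squares
def sdbox(P,c,h,R=None):
    q=P-c
    if R is not None: q=q@R
    q=abs(q)-h
    return np.linalg.norm(np.maximum(q,0),axis=1)+np.minimum(q.max(1),0)
def seg(P,a,b):
    a=np.array(a,float);b=np.array(b,float); L=np.hypot(*(b-a)); u=(b-a)/L
    R=np.array([[u[0],0,-u[1]],[0,1,0],[u[1],0,u[0]]])
    c=(a+b)/2
    return sdbox(P,[c[0],0,c[1]],[L/2+1,10,2.5],R)
def sdhook(P): # seat frame
    return np.min([sdbox(P,[-35,0,-130],[50,40,5]),sdbox(P,[-55,0,-67.5],[9,15,67.5]),seg(P,(-55,-2.5),(40,-2.5)),seg(P,(40,-2.5),(55,40)),seg(P,(55,40),(42.5,30))],0)
def sdpad(P): # window frame
    body=sdbox(P,[0,0,-30],[4,25,60])  # -90..30
    win=sdbox(P,[0,0,0],[50,18,15])
    body=np.maximum(body,-win)
    r=np.hypot(P[:,1],P[:,2]+44)-28; disc=np.maximum(r,abs(P[:,0])-4)
    tab=sdbox(P,[0,0,66.5],[6,18,38.5])
    return np.min([body,disc,tab],0)
def loc(P,x,y,z,yaw):
    T=frame(x,y,z,yaw); return (P-T[:3,3])@T[:3,:3]
E
python3 - <<'E'
from fit import *
D=[]
for n in("side","top"):
    p,d=grab(n); d2=np.mean([d]+[grab(n)[1] for _ in range(2)],0); C=cloud(n,d2)
    m=(d>0)&(np.linalg.norm(C[...,:2]-[606,-262],axis=-1)<120)&(C[...,2]>-15)&(C[...,2]<240)
    D.append(C[m]); print(n,m.sum())
def res(v,full=False):
    out=[]
    for i,P in enumerate(D):
        off=v[6:9] if i==0 else -v[6:9]
        Q=P-off
        a=sdhook(loc(Q,v[0],v[1],135,v[2])); b=sdpad(loc(Q,v[3],v[4],120+v[9],v[5]))
        c=Q[:,2]
        S=np.stack([a,b,c]); k=abs(S).argmin(0); r=S[k,np.arange(len(k))]
        if full: print([ (np.median(abs(r[k==j])).round(2),(k==j).sum()) for j in range(3)])
        out.append(np.clip(r,-12,12))
    o=np.concatenate(out)
    return np.concatenate([o,[v[9]*3],v[6:9]*3])
for st in ([606.6,-262,126.5,606.6,-262,126.5],[602,-256,127,606,-262,126]):
    r=least_squares(res,st+[0]*4,loss="soft_l1",f_scale=1.5,x_scale=[1,1,1,1,1,1,1,1,1,1],diff_step=1e-4)
    print(r.cost,r.x.round(2)); res(r.x,True)
print(manip.read_state()['t'])
np.save("fitv.npy",r.x); v=r.x
it=[(hooklines(),frame(v[0],v[1],135,v[2]),(255,255,0)),(paddlelines(),frame(v[3],v[4],120+v[9],v[5]),(0,0,0))]
show("side",(225,80,295,170),8,it,"pics/o5.png")
show("top",(335,130,415,200),8,it,"pics/o6.png")
E
```

```text
side 3933
top 6443
3311.400046134552 [ 6.0081e+02 -2.5812e+02  1.2699e+02  6.0597e+02 -2.6223e+02  1.2691e+02
 -2.6000e-01  1.1400e+00 -3.2000e-01 -2.2000e-01]
[(np.float64(0.47), np.int64(687)), (np.float64(0.63), np.int64(861)), (np.float64(0.47), np.int64(2385))]
[(np.float64(0.58), np.int64(803)), (np.float64(0.33), np.int64(675)), (np.float64(0.62), np.int64(4965))]
3310.6418711352662 [ 6.0111e+02 -2.5787e+02  1.2683e+02  6.0611e+02 -2.6213e+02  1.2687e+02
 -4.2000e-01  1.0200e+00 -3.2000e-01 -2.1000e-01]
[(np.float64(0.48), np.int64(700)), (np.float64(0.63), np.int64(861)), (np.float64(0.47), np.int64(2372))]
[(np.float64(0.56), np.int64(797)), (np.float64(0.33), np.int64(675)), (np.float64(0.62), np.int64(4971))]
1.45
```

View pics/o5.png

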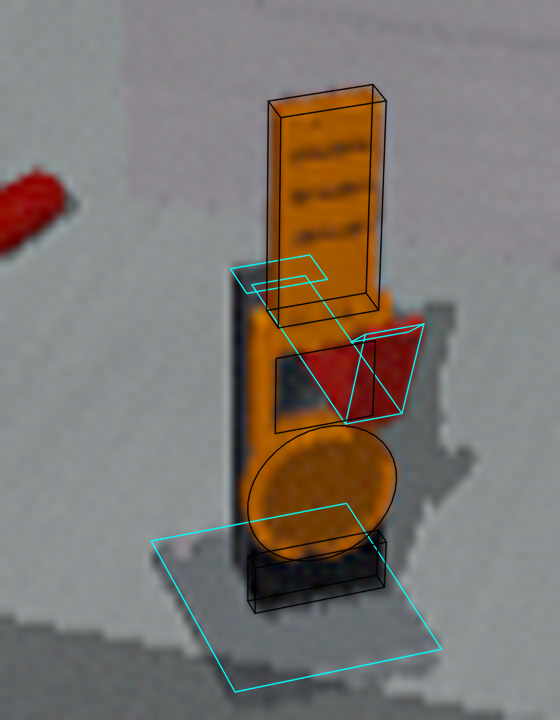

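View pics/o6.png

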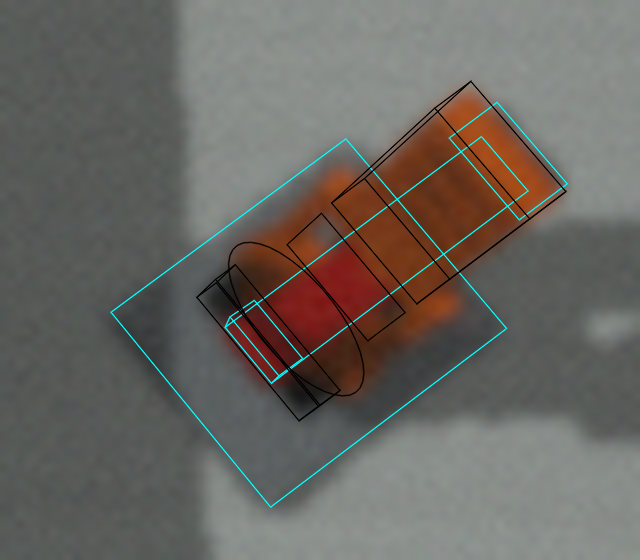

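The fit residual is about 0.5 mm. The paddle is at (606, −262), 126.9°, and the hook seat at (601, −258), so the paddle hangs about 6.5 mm behind the seat point. I'll start the approach: up, then over, with a yaw of +12.6°.

Emit:
play_rows(moves=[{"slide": [0,0,0.6],"angular": [0,0,0],"claw": 0},{"slide": [0,0,0.6],"angular": [0,0,0],"claw": 0},{"slide": [0,0,0.6],"angular": [0,0,0],"claw": 0},{"slide": [1,1,0.7],"angular": [0,0,0.07],"claw": 0},{"slide": [1,1,0.7],"angular": [0,0,0.07],"claw": 0},{"slide": [1,1,0.7],"angular": [0,0,0.07],"claw": 0},{"slide": [1,1,0.7],"angular": [0,0,0.07],"claw": 0},{"slide": [1,1,0.7],"angular": [0,0,0.07],"claw": 0},{"slide": [1,1,0.7],"angular": [0,0,0.07],"claw": 0},{"slide": [1,1,0.7],"angular": [0,0,0.07],"claw": 0}])

```text
t: 2.38
tool_pos: [439.4, -486.6, 330.3]
ee_rot: [0.633, 0.315, 0.633, -0.315]
force: [-0.9, -0.1, 0.1]
opening: 45.7
```

```bash
cat > st.py <<'E'
from h import *
from scipy.spatial.transform import Rotation as R
np.set_printoptions(suppress=True)
s=manip.read_state(); M=R.from_quat(s['ee_rot'],scalar_first=True).as_matrix()
print("t",s['t'],"q",s['q'].round(3),"pos",s['tool_pos'].round(1),"open",round(s['opening'],1),"F",s['force'].round(1)); print(M.round(3),"jaw yaw",np.degrees(np.arctan2(M[1,2],M[0,2])).round(2))
E
python3 st.py
```

```text
t 2.3833 q [-0.872  0.206  1.757  0.     1.178  0.052] pos [ 439.4 -486.6  330.3] open 45.7 F [-0.9 -0.1  0.1]
[[ 0.001  0.798  0.603]
 [-0.001  0.603 -0.798]
 [-1.     0.     0.001]] jaw yaw -52.95
```

Emit:
play_rows(moves=[{"slide": [0.8,1,-0.2],"angular": [0,0,0],"claw": 0},{"slide": [0.8,1,-0.2],"angular": [0,0,0],"claw": 0},{"slide": [0.8,1,-0.2],"angular": [0,0,0],"claw": 0},{"slide": [0.8,1,-0.2],"angular": [0,0,0],"claw": 0},{"slide": [0.8,1,-0.2],"angular": [0,0,0],"claw": 0},{"slide": [0.8,1,-0.2],"angular": [0,0,0],"claw": 0}])

```text
t: 2.88
tool_pos: [559.4, -335.6, 298.7]
ee_rot: [0.632, 0.316, 0.633, -0.315]
force: [0.1, 0.2, -0.7]
opening: 45.5
```

```bash
python3 st.py
```

```text
t 2.8833 q [-0.576  0.23   1.788  0.001  1.126  0.348] pos [ 559.4 -335.6  298.7] open 45.5 F [ 0.1  0.2 -0.7]
[[-0.001  0.799  0.602]
 [ 0.001  0.602 -0.799]
 [-1.     0.    -0.001]] jaw yaw -53.0
```

Emit:
play_rows(moves=[{"slide": [0.32,0.5,0],"angular": [0,0,0],"claw": 0},{"slide": [0.32,0.5,0],"angular": [0,0,0],"claw": 0},{"slide": [0.32,0.5,0],"angular": [0,0,0],"claw": 0},{"slide": [0.32,0.5,0],"angular": [0,0,0],"claw": 0},{"slide": [0.32,0.5,0],"angular": [0,0,0],"claw": 0},{"slide": [0.32,0.5,0],"angular": [0,0,0],"claw": 0}])

```text
t: 3.38
tool_pos: [605.0, -264.7, 299.8]
ee_rot: [0.632, 0.316, 0.632, -0.317]
force: [-0.3, 0.1, 0.5]
opening: 45.2
```

```bash
python3 st.py; python3 - <<'E'
from h import *
for n in("side","top"):
    p,d=grab(n); cv2.imwrite(f"pics/a_{n}.png",p)
s=manip.read_state(); print(s['tool_pos'])
E
```

```text
t 3.3833 q [-0.448  0.241  1.771 -0.     1.13   0.481] pos [ 605.  -264.7  299.8] open 45.2 F [-0.3  0.1  0.5]
[[-0.     0.801  0.599]
 [-0.     0.599 -0.801]
 [-1.    -0.    -0.   ]] jaw yaw -53.19
[ 605.12235477 -264.55134017  299.94350303]
```

View pics/a_side.png

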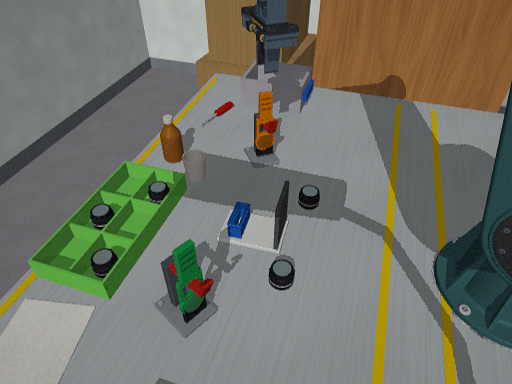

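The gripper is above the paddle at (265,65). I'll correct a millimetre or two and descend to TCP z of about 196.

Emit:
play_rows(moves=[{"slide": [0.007,0.017,-0.15],"angular": [0,0,0],"claw": 0},{"slide": [0.007,0.017,-0.3],"angular": [0,0,0],"claw": 0},{"slide": [0.007,0.017,-0.4],"angular": [0,0,0],"claw": 0},{"slide": [0.007,0.017,-0.5],"angular": [0,0,0],"claw": 0},{"slide": [0.007,0.017,-0.6],"angular": [0,0,0],"claw": 0},{"slide": [0.007,0.017,-0.69],"angular": [0,0,0],"claw": 0},{"slide": [0.007,0.017,-0.69],"angular": [0,0,0],"claw": 0},{"slide": [0.007,0.017,-0.69],"angular": [0,0,0],"claw": 0},{"slide": [0.007,0.017,-0.69],"angular": [0,0,0],"claw": 0}])

```text
t: 4.23
tool_pos: [607.4, -260.8, 197.1]
ee_rot: [0.633, 0.316, 0.632, -0.316]
force: [-0.1, 0.4, 0.5]
opening: 45.7
```

```bash
python3 st.py; python3 - <<'E'
from h import *
for n,(l,t,r,b) in(("side",(215,20,315,180)),("top",(335,105,435,205))):
    p,d=grab(n); cv2.imwrite(f"pics/b_{n}.png",cv2.resize(p[t:b,l:r],None,fx=3.7,fy=3.7))
E
```

```text
t 4.2333 q [-0.441  0.351  1.831  0.     0.959  0.486] pos [ 607.4 -260.8  197.1] open 45.7 F [-0.1  0.4  0.5]
[[ 0.001  0.8    0.6  ]
 [-0.     0.6   -0.8  ]
 [-1.     0.     0.001]] jaw yaw -53.12
```

View pics/b_side.png

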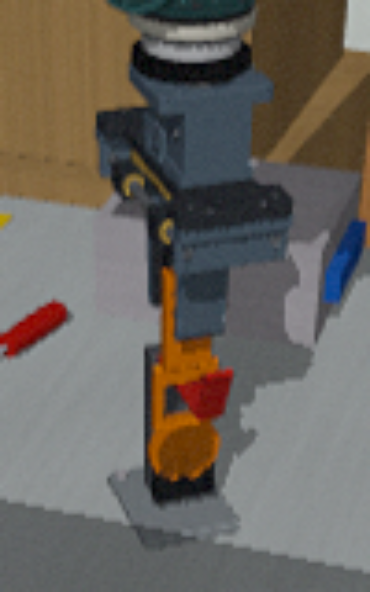

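The front finger covers the tab at (200,300) in the crop and the tab sits between the jaws. Closing.

Emit:
play_rows(moves=[{"slide": [0,0,0],"angular": [0,0,0],"claw": 0.3},{"slide": [0,0,0],"angular": [0,0,0],"claw": 0.5},{"slide": [0,0,0],"angular": [0,0,0],"claw": 1},{"slide": [0,0,0],"angular": [0,0,0],"claw": 1},{"slide": [0,0,0],"angular": [0,0,0],"claw": 1},{"slide": [0,0,0],"angular": [0,0,0],"claw": 1},{"slide": [0,0,0],"angular": [0,0,0],"claw": 1}])

```text
t: 4.92
tool_pos: [606.9, -260.6, 196.5]
ee_rot: [0.633, 0.316, 0.632, -0.316]
force: [0.3, 0.3, 2.3]
opening: 11.9
```

```bash
python3 st.py
```

```text
t 4.9167 q [-0.441  0.352  1.832  0.     0.958  0.486] pos [ 606.9 -260.6  196.5] open 11.9 F [0.3 0.3 2.3]
[[ 0.   0.8  0.6]
 [-0.   0.6 -0.8]
 [-1.   0.   0. ]] jaw yaw -53.12
```

Gripped, opening 11.9 mm, and the measured position matches the commanded one. Now the unhooking path, starting from the window at (−6, −15) relative to the seat.

```bash
cat > path.py <<'E'
import numpy as np
d=np.array([-.6,.8,0]); ax=np.array([.8,.6,0]); L=76.5
def tcp(X,Z,th):
    t=np.radians(th); return (X-L*np.sin(t))*d+np.array([0,0,Z+L*np.cos(t)])
def rows(seq,start):
    p0=tcp(*start)
    for X,Z,th in seq:
        print((X,Z,th),((tcp(X,Z,th)-p0)/150).round(3),((th-start[2])/180*ax).round(4))
E
python3 - <<'E'
from path import *
s=(-6,-15,0)
rows([(-6,-11,0),(-6,-7,0),(-6,-2,0),(-6,-2,0)],s)
s=(-6,-2,0)
print()
rows([(-5,-2,a) for a in (5,10,15,20,25,30,35,40,40)],s)
print(); s=(-5,-2,40)
rows([(0,-2,40),(10,-1,40),(20,0,40),(30,0,40),(40,1,40)],s)
print(); s=(40,1,40)
rows([(42,8,40),(44,15,40),(45,20,40),(46,24,40),(48,28,40),(50,31,40),(50,31,40)],s)
print(); s=(50,31,40)
rows([(56,39,40),(62,47,40),(80,53,40),(100,60,40),(120,65,40)],s)
E
```

```text
(-6, -11, 0) [0.    0.    0.027] [0. 0. 0.]
(-6, -7, 0) [0.    0.    0.053] [0. 0. 0.]
(-6, -2, 0) [0.    0.    0.087] [0. 0. 0.]
(-6, -2, 0) [0.    0.    0.087] [0. 0. 0.]

(-5, -2, 5) [ 0.023 -0.03  -0.002] [0.0222 0.0167 0.    ]
(-5, -2, 10) [ 0.049 -0.066 -0.008] [0.0444 0.0333 0.    ]
(-5, -2, 15) [ 0.075 -0.1   -0.017] [0.0667 0.05   0.    ]
(-5, -2, 20) [ 0.101 -0.134 -0.031] [0.0889 0.0667 0.    ]
(-5, -2, 25) [ 0.125 -0.167 -0.048] [0.1111 0.0833 0.    ]
(-5, -2, 30) [ 0.149 -0.199 -0.068] [0.1333 0.1    0.    ]
(-5, -2, 35) [ 0.172 -0.229 -0.092] [0.1556 0.1167 0.    ]
(-5, -2, 40) [ 0.193 -0.257 -0.119] [0.1778 0.1333 0.    ]
(-5, -2, 40) [ 0.193 -0.257 -0.119] [0.1778 0.1333 0.    ]

(0, -2, 40) [-0.02   0.027  0.   ] [0. 0. 0.]
(10, -1, 40) [-0.06   0.08   0.007] [0. 0. 0.]
(20, 0, 40) [-0.1    0.133  0.013] [0. 0. 0.]
(30, 0, 40) [-0.14   0.187  0.013] [0. 0. 0.]
(40, 1, 40) [-0.18  0.24  0.02] [0. 0. 0.]

(42, 8, 40) [-0.008  0.011  0.047] [0. 0. 0.]
(44, 15, 40) [-0.016  0.021  0.093] [0. 0. 0.]
(45, 20, 40) [-0.02   0.027  0.127] [0. 0. 0.]
(46, 24, 40) [-0.024  0.032  0.153] [0. 0. 0.]
(48, 28, 40) [-0.032  0.043  0.18 ] [0. 0. 0.]
(50, 31, 40) [-0.04   0.053  0.2  ] [0. 0. 0.]
(50, 31, 40) [-0.04   0.053  0.2  ] [0. 0. 0.]

(56, 39, 40) [-0.024  0.032  0.053] [0. 0. 0.]
(62, 47, 40) [-0.048  0.064  0.107] [0. 0. 0.]
(80, 53, 40) [-0.12   0.16   0.147] [0. 0. 0.]
(100, 60, 40) [-0.2    0.267  0.193] [0. 0. 0.]
(120, 65, 40) [-0.28   0.373  0.227] [0. 0. 0.]
```

Emit:
play_rows(moves=[{"slide": [0,0,0.025],"angular": [0,0,0],"claw": 1},{"slide": [0,0,0.05],"angular": [0,0,0],"claw": 1},{"slide": [0,0,0.087],"angular": [0,0,0],"claw": 1},{"slide": [0,0,0.087],"angular": [0,0,0],"claw": 1},{"slide": [0,0,0.087],"angular": [0,0,0],"claw": 1}])

```text
t: 5.33
tool_pos: [607.1, -260.6, 210.0]
ee_rot: [0.633, 0.316, 0.632, -0.316]
force: [0.0, 0.4, -2.8]
opening: 11.9
```

```bash
python3 st.py; python3 - <<'E'
from h import *
l,t,r,b=225,60,305,180
p,d=grab("side"); cv2.imwrite("pics/c_side.png",cv2.resize(p[t:b,l:r],None,fx=4.8,fy=4.8))
E
```

```text
t 5.3333 q [-0.441  0.335  1.825 -0.     0.98   0.486] pos [ 607.1 -260.6  210. ] open 11.9 F [ 0.   0.4 -2.8]
[[ 0.001  0.8    0.6  ]
 [-0.     0.6   -0.8  ]
 [-1.     0.     0.001]] jaw yaw -53.12
```

View pics/c_side.png

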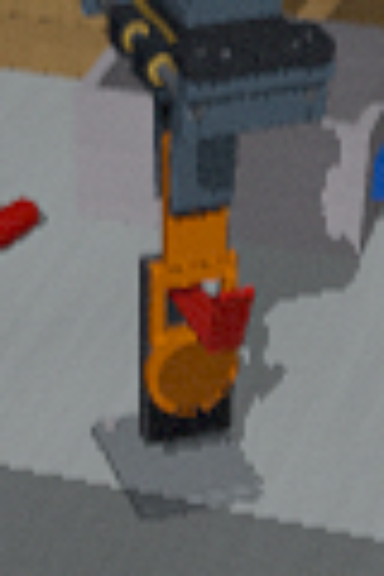

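The paddle is raised, with the window at (205,300) showing more below the crossbar, and the tool carries about its weight. Next, the tilt.

Emit:
play_rows(moves=[{"slide": [0.023,-0.03,-0.002],"angular": [0.022,0.017,0],"claw": 1},{"slide": [0.049,-0.066,-0.008],"angular": [0.044,0.033,0],"claw": 1},{"slide": [0.075,-0.1,-0.017],"angular": [0.067,0.05,0],"claw": 1},{"slide": [0.101,-0.134,-0.031],"angular": [0.089,0.067,0],"claw": 1},{"slide": [0.101,-0.134,-0.031],"angular": [0.089,0.067,0],"claw": 1},{"slide": [0.101,-0.134,-0.031],"angular": [0.089,0.067,0],"claw": 1}])

```text
t: 5.88
tool_pos: [622.0, -281.2, 203.6]
ee_rot: [0.512, 0.366, 0.733, -0.257]
force: [-0.1, 0.4, -3.0]
opening: 11.6
```

```bash
python3 st.py
```

```text
t 5.8833 q [-0.511  0.511  1.614  0.142  1.342  0.362] pos [ 622.  -281.2  203.6] open 11.6 F [-0.1  0.4 -3. ]
[[-0.206  0.8    0.563]
 [ 0.274  0.6   -0.752]
 [-0.939 -0.001 -0.343]] jaw yaw -53.19
```

Emit:
play_rows(moves=[{"slide": [0.024,-0.033,-0.017],"angular": [0.022,0.017,0],"claw": 1},{"slide": [0.048,-0.065,-0.037],"angular": [0.044,0.033,0],"claw": 1},{"slide": [0.071,-0.095,-0.061],"angular": [0.067,0.05,0],"claw": 1},{"slide": [0.092,-0.123,-0.088],"angular": [0.089,0.067,0],"claw": 1},{"slide": [0.092,-0.123,-0.088],"angular": [0.089,0.067,0],"claw": 1},{"slide": [0.092,-0.123,-0.088],"angular": [0.089,0.067,0],"claw": 1}])

```text
t: 6.38
tool_pos: [635.6, -298.9, 190.5]
ee_rot: [0.378, 0.405, 0.811, -0.19]
force: [-0.4, -0.0, -0.9]
opening: 12.0
```

```bash
python3 st.py; python3 - <<'E'
from h import *
l,t,r,b=225,60,305,180
p,d=grab("side"); cv2.imwrite("pics/d_side.png",cv2.resize(p[t:b,l:r],None,fx=4.8,fy=4.8))
E
```

```text
t 6.3833 q [-0.558  0.707  1.41   0.234  1.686  0.317] pos [ 635.6 -298.9  190.5] open 12.0 F [-0.4 -0.  -0.9]
[[-0.387  0.8    0.459]
 [ 0.513  0.6   -0.613]
 [-0.766 -0.002 -0.643]] jaw yaw -53.2
```

View pics/d_side.png

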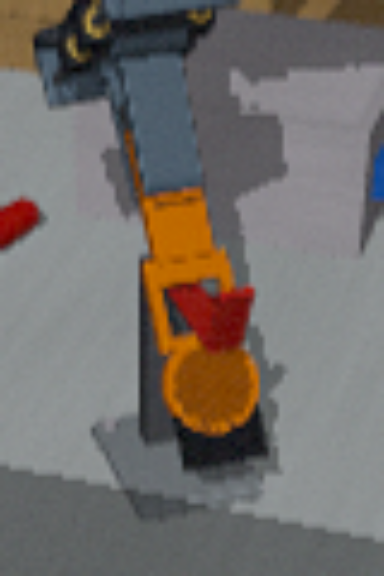

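It is tilted 40° with the strip through the window at (205,300). Moving forward along the hook.

Emit:
play_rows(moves=[{"slide": [-0.02,0.027,0],"angular": [0,0,0],"claw": 1},{"slide": [-0.06,0.08,0.007],"angular": [0,0,0],"claw": 1},{"slide": [-0.1,0.133,0.013],"angular": [0,0,0],"claw": 1},{"slide": [-0.14,0.187,0.013],"angular": [0,0,0],"claw": 1},{"slide": [-0.14,0.187,0.013],"angular": [0,0,0],"claw": 1}])

```text
t: 6.85
tool_pos: [613.7, -269.1, 194.3]
ee_rot: [0.377, 0.405, 0.811, -0.189]
force: [0.1, 0.5, -2.5]
opening: 11.6
```

```bash
python3 st.py
```

```text
t 6.85 q [-0.541  0.654  1.494  0.244  1.655  0.322] pos [ 613.7 -269.1  194.3] open 11.6 F [ 0.1  0.5 -2.5]
[[-0.388  0.799  0.459]
 [ 0.514  0.601 -0.612]
 [-0.765 -0.001 -0.644]] jaw yaw -53.1
```

No contact forces. Before the tight bit I'll check the paddle-to-hook relation by fitting the coloured points.

```bash
cat > rel.py <<'E'
from fit import *
import sys
def tiltloc(P,c,th):
    d=np.array([-.6,.8,0]);z=np.array([0,0,1.]);t=np.radians(th)
    ex=d*np.cos(t)+z*np.sin(t); ez=-d*np.sin(t)+z*np.cos(t); ey=np.cross(ez,ex)
    return (P-c)@np.stack([ex,ey,ez],1)
def run(X,Z,th):
    d=np.array([-.6,.8,0]); lat=np.array([-.8,-.6,0])
    seat=np.array([601.1,-257.9,135]); base=seat+d*X+[0,0,Z]+lat*-1.5
    for n in("side","top"):
        p,dd=grab(n); C=cloud(n,dd); hsv=cv2.cvtColor(p,cv2.COLOR_BGR2HSV); H,S,V=[hsv[...,i].astype(int) for i in range(3)]
        near=(np.linalg.norm(C[...,:2]-base[:2],axis=-1)<110)&(dd>0)&(C[...,2]>20)
        o=C[near&(H>6)&(H<20)&(S>150)]; r=C[near&((H<=3)|(H>175))&(S>150)&(C[...,2]>125)]
        f=lambda v: np.clip(sdpad(tiltloc(o,base+d*v[0]+lat*v[1]+[0,0,v[2]],th)),-8,8)
        g=lambda v: np.clip(sdhook(loc(r,seat[0]+d[0]*v[0]+lat[0]*v[1],seat[1]+d[1]*v[0]+lat[1]*v[1],135+v[2],126.87)),-8,8)
        a=least_squares(f,[0.,0,0],loss="soft_l1",diff_step=1e-2,x_scale=1.); 
        a=least_squares(f,[.1,.1,.1],loss="soft_l1",method="trf",diff_step=.5)
        b=least_squares(g,[.1,.1,.1],loss="soft_l1",diff_step=.5)
        print(n,len(o),len(r),"pad off (d,lat,z)",a.x.round(1),np.median(abs(f(a.x))).round(2),"hook off",b.x.round(1),np.median(abs(g(b.x))).round(2))
        l,t,rr,bb=(225,50,315,180) if n=="side" else(335,105,425,205)
        cv2.imwrite(f"pics/rel_{n}_{manip.read_state()['t']:.2f}.png",cv2.resize(p[t:bb,l:rr],None,fx=4.5,fy=4.5))
    print(manip.read_state()['t'])
run(*map(float,sys.argv[1:4]))
E
python3 rel.py 30 0 40; ls pics
```

```text
side 736 113 pad off (d,lat,z) [ 5.1 -0.4  0.1] 1.08 hook off [ 1.6  0.  -0. ] 0.62
top 0 0 pad off (d,lat,z) [0.1 0.1 0.1] nan hook off [0.1 0.1 0.1] nan
6.95
a_side.png
a_top.png
b_side.png
b_top.png
c_side.png
d_side.png
hold_c.png
o1.png
o2.png
o3.png
o4.png
o5.png
o6.png
rel_side_6.90.png
rel_top_6.95.png
side0.png
side_c.png
top0.png
top_c.png
  return _methods._mean(a, axis=axis, dtype=dtype,
  ret = ret.dtype.type(ret / rcount)
```

```bash
python3 - <<'E'
s=open('rel.py').read()
i=s.index("        a=least"); j=s.index("        print(n,len(o)")
s=s[:i]+'''        if len(o)<20: continue
        from scipy.optimize import minimize
        rob=lambda e: np.sum(np.sqrt(1+e*e)-1)
        f4=lambda v: np.clip(sdpad(tiltloc(o,base+d*v[0]+lat*v[1]+[0,0,v[2]],th+v[3])),-8,8)
        A=minimize(lambda v:rob(f4(v)),[0,0,0,0],method="Nelder-Mead",options=dict(initial_simplex=np.vstack([np.zeros(4),np.eye(4)*5]),maxiter=2000))
        B=minimize(lambda v:rob(g(v))+.5*v@v,[0,0,0],method="Nelder-Mead",options=dict(initial_simplex=np.vstack([np.zeros(3),np.eye(3)*5])))
        a,b=A,B; f=f4
'''+s[j:]
open('rel.py','w').write(s)
E
python3 rel.py 30 0 40
```

```text
side 743 113 pad off (d,lat,z) [ 3.3 -0.4 -0.4  0.2] 1.03 hook off [ 1.4 -0.3 -0.3] 0.62
7.05
```

View pics/rel_side_6.90.png

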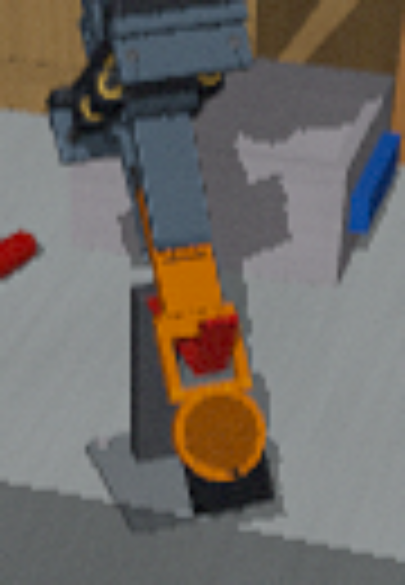

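The paddle is about 2 mm further forward relative to the hook than planned, so I'll take the current position as (31.5, 0) and go on in short steps.

```bash
python3 - <<'E'
from path import *
rows([(36,.5,40),(40,1,40),(42,8,40),(44,15,40),(44,15,40)],(31.5,0,40))
print();rows([(45,20,40),(46,24,40),(48,28,40),(50,31,40)],(44,15,40))
E
```

```text
(36, 0.5, 40) [-0.018  0.024  0.003] [0. 0. 0.]
(40, 1, 40) [-0.034  0.045  0.007] [0. 0. 0.]
(42, 8, 40) [-0.042  0.056  0.053] [0. 0. 0.]
(44, 15, 40) [-0.05   0.067  0.1  ] [0. 0. 0.]
(44, 15, 40) [-0.05   0.067  0.1  ] [0. 0. 0.]

(45, 20, 40) [-0.004  0.005  0.033] [0. 0. 0.]
(46, 24, 40) [-0.008  0.011  0.06 ] [0. 0. 0.]
(48, 28, 40) [-0.016  0.021  0.087] [0. 0. 0.]
(50, 31, 40) [-0.024  0.032  0.107] [0. 0. 0.]
```

Emit:
play_rows(moves=[{"slide": [-0.018,0.024,0.003],"angular": [0,0,0],"claw": 1},{"slide": [-0.034,0.045,0.007],"angular": [0,0,0],"claw": 1},{"slide": [-0.042,0.056,0.053],"angular": [0,0,0],"claw": 1},{"slide": [-0.05,0.067,0.1],"angular": [0,0,0],"claw": 1},{"slide": [-0.05,0.067,0.1],"angular": [0,0,0],"claw": 1}])

```text
t: 7.47
tool_pos: [607.8, -261.1, 210.5]
ee_rot: [0.378, 0.405, 0.811, -0.189]
force: [1.0, 0.4, -1.4]
opening: 11.6
```

```bash
python3 st.py; python3 rel.py 44 15 40
```

```text
t 7.4667 q [-0.537  0.622  1.513  0.248  1.664  0.329] pos [ 607.8 -261.1  210.5] open 11.6 F [ 1.   0.4 -1.4]
[[-0.386  0.8    0.46 ]
 [ 0.514  0.601 -0.613]
 [-0.766 -0.    -0.643]] jaw yaw -53.1
side 815 111 pad off (d,lat,z) [ 0.1 -0.7  1.8  0.4] 1.05 hook off [ 0.9 -0.2 -0.3] 0.68
7.5667
```

Consistent within about 1 mm, and the force is just the paddle's weight plus noise. Continue.

Emit:
play_rows(moves=[{"slide": [-0.004,0.005,0.028],"angular": [0,0,0],"claw": 1},{"slide": [-0.009,0.012,0.055],"angular": [0,0,0],"claw": 1},{"slide": [-0.017,0.023,0.082],"angular": [0,0,0],"claw": 1},{"slide": [-0.026,0.034,0.104],"angular": [0,0,0],"claw": 1},{"slide": [-0.026,0.034,0.104],"angular": [0,0,0],"claw": 1}])

```text
t: 7.98
tool_pos: [603.5, -255.7, 225.1]
ee_rot: [0.377, 0.405, 0.811, -0.189]
force: [-0.4, -0.7, -0.8]
opening: 12.0
```

```bash
python3 st.py; python3 rel.py 50 31 40; ls -t pics|head -1
```

```text
t 7.9833 q [-0.534  0.598  1.524  0.25   1.678  0.335] pos [ 603.5 -255.7  225.1] open 12.0 F [-0.4 -0.7 -0.8]
[[-0.387  0.8    0.459]
 [ 0.514  0.601 -0.612]
 [-0.765 -0.001 -0.644]] jaw yaw -53.12
side 819 87 pad off (d,lat,z) [ 1.4 -0.5  0.1  0.5] 0.97 hook off [ 1.2 -0.2 -0. ] 0.71
8.0833
rel_side_8.03.png
```

View pics/rel_side_8.03.png

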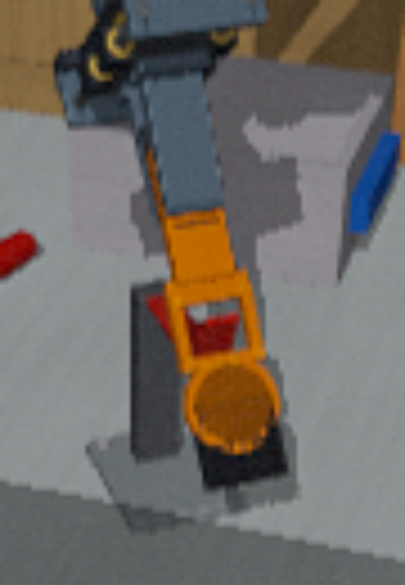

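Emit:
play_rows(moves=[{"slide": [-0.012,0.016,0.027],"angular": [0,0,0],"claw": 1},{"slide": [-0.024,0.032,0.053],"angular": [0,0,0],"claw": 1},{"slide": [-0.036,0.048,0.08],"angular": [0,0,0],"claw": 1},{"slide": [-0.048,0.064,0.107],"angular": [0,0,0],"claw": 1},{"slide": [-0.048,0.064,0.107],"angular": [0,0,0],"claw": 1}])

```text
t: 8.5
tool_pos: [596.2, -246.0, 241.4]
ee_rot: [0.378, 0.405, 0.811, -0.189]
force: [-0.4, -0.0, -0.7]
opening: 11.9
```

```bash
python3 st.py; python3 rel.py 62 47 40; ls -t pics|head -1
```

```text
t 8.5 q [-0.528  0.564  1.545  0.254  1.688  0.343] pos [ 596.2 -246.   241.4] open 11.9 F [-0.4 -0.  -0.7]
[[-0.387  0.8    0.459]
 [ 0.514  0.601 -0.612]
 [-0.765 -0.001 -0.644]] jaw yaw -53.11
side 864 83 pad off (d,lat,z) [ 0.8 -0.4  1.3  0.4] 1.01 hook off [ 1.3  0.  -0.4] 0.64
8.6
rel_side_8.55.png
```

The barb is behind the paddle plane now, and the forces are only noise. I'll lead it out to (130,75).

Emit:
play_rows(moves=[{"slide": [-0.036,0.048,0.02],"angular": [0,0,0],"claw": 1},{"slide": [-0.072,0.096,0.04],"angular": [0,0,0],"claw": 1},{"slide": [-0.112,0.15,0.063],"angular": [0,0,0],"claw": 1},{"slide": [-0.152,0.203,0.087],"angular": [0,0,0],"claw": 1},{"slide": [-0.212,0.283,0.137],"angular": [0,0,0],"claw": 1},{"slide": [-0.272,0.363,0.3],"angular": [0,0,0],"claw": 1},{"slide": [-0.272,0.363,0.3],"angular": [0,0,0],"claw": 1},{"slide": [-0.272,0.363,0.3],"angular": [0,0,0],"claw": 1}])

```text
t: 9.27
tool_pos: [555.3, -191.2, 286.6]
ee_rot: [0.378, 0.405, 0.811, -0.189]
force: [0.5, -0.7, -1.6]
opening: 11.9
```

```bash
python3 st.py; python3 - <<'E'
from h import *
p,d=grab("side"); cv2.imwrite("pics/e_side.png",p)
E
```

```text
t 9.2667 q [-0.491  0.424  1.667  0.277  1.696  0.378] pos [ 555.3 -191.2  286.6] open 11.9 F [ 0.5 -0.7 -1.6]
[[-0.386  0.799  0.461]
 [ 0.514  0.601 -0.612]
 [-0.766 -0.    -0.643]] jaw yaw -53.06
```

View pics/e_side.png

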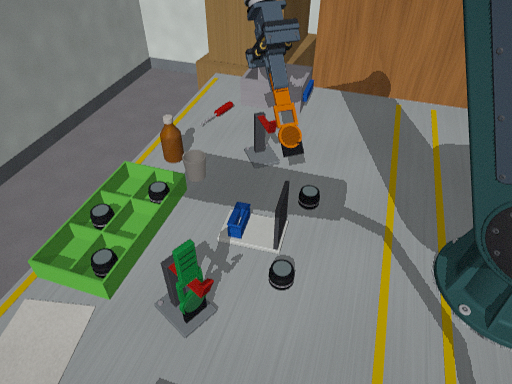

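The paddle is free of the hook at (288,125). Next I'll move away, level it and turn it.

Emit:
play_rows(moves=[{"slide": [0,0.2,0.1],"angular": [0,0,0],"claw": 1},{"slide": [0,0.3,0.2],"angular": [-0.022,-0.017,0],"claw": 1},{"slide": [0.05,0.4,0.22],"angular": [-0.044,-0.033,0],"claw": 1},{"slide": [0.1,0.5,0.22],"angular": [-0.067,-0.05,0],"claw": 1},{"slide": [0.13,0.54,0.22],"angular": [-0.089,-0.067,0],"claw": 1},{"slide": [0.13,0.54,0.22],"angular": [-0.111,-0.083,0],"claw": 1},{"slide": [0.13,0.54,0.22],"angular": [-0.144,-0.108,0],"claw": 1},{"slide": [0.13,0.54,0.22],"angular": [-0.178,-0.1333,0],"claw": 1},{"slide": [0.13,0.54,0.22],"angular": [-0.178,-0.1333,0],"claw": 1},{"slide": [0.13,0.54,0.22],"angular": [-0.178,-0.1333,0],"claw": 1}])

```text
t: 10.15
tool_pos: [574.2, -109.9, 317.9]
ee_rot: [0.631, 0.316, 0.634, -0.316]
force: [-0.4, 0.2, -2.4]
opening: 12.1
```

```bash
python3 st.py
```

```text
t 10.15 q [-0.229  0.099  1.904  0.001  1.143  0.697] pos [ 574.2 -109.9  317.9] open 12.1 F [-0.4  0.2 -2.4]
[[-0.004  0.799  0.601]
 [ 0.002  0.601 -0.799]
 [-1.    -0.002 -0.004]] jaw yaw -53.08
```

Emit:
play_rows(moves=[{"slide": [0.02,0.2,0],"angular": [0,0,0.04],"claw": 1},{"slide": [0.03,0.4,0],"angular": [0,0,0.08],"claw": 1},{"slide": [0.05,0.6,0],"angular": [0,0,0.12],"claw": 1},{"slide": [0.057,0.75,0],"angular": [0,0,0.16],"claw": 1},{"slide": [0.057,0.839,0],"angular": [0,0,0.2],"claw": 1},{"slide": [0.057,0.839,0],"angular": [0,0,0.24],"claw": 1},{"slide": [0.057,0.839,0],"angular": [0,0,0.28],"claw": 1},{"slide": [0.057,0.839,0],"angular": [0,0,0.309],"claw": 1},{"slide": [0.057,0.839,0],"angular": [0,0,0.309],"claw": 1},{"slide": [0.057,0.839,0],"angular": [0,0,0.309],"claw": 1}])

```text
t: 10.98
tool_pos: [583.7, 14.5, 317.5]
ee_rot: [0.705, -0.014, 0.708, 0.014]
force: [-0.2, 0.1, -2.1]
opening: 12.2
```

Emit:
play_rows(moves=[{"slide": [0,0,-0.15],"angular": [0,0,0],"claw": 1},{"slide": [0,0,-0.3],"angular": [0,0,0],"claw": 1},{"slide": [0,0,-0.4],"angular": [0,0,0],"claw": 1},{"slide": [0,0,-0.5],"angular": [0,0,0],"claw": 1},{"slide": [0,0,-0.5],"angular": [0,0,0],"claw": 1},{"slide": [0,0,-0.5],"angular": [0,0,0],"claw": 1}])

```text
t: 11.48
tool_pos: [583.3, 14.7, 242.7]
ee_rot: [0.706, -0.015, 0.708, 0.014]
force: [0.0, 0.2, -2.1]
opening: 12.2
```

```bash
python3 st.py; python3 - <<'E'
from ov import *
Ts=frame(583.5,15,12,2.6)
s=manip.read_state()['tool_pos']
Tp=frame(583.5,15,318.2-75-76.5,182.6)
show("side",(200,130,300,260),4.5,[(holderlines(),Ts,(0,255,255)),(paddlelines(),Tp,(0,0,0))],"pics/f_side.png")
show("side",(200,130,300,260),4.5,[],"pics/f2_side.png")
a=np.hstack([cv2.imread("pics/f2_side.png")[:,:400],cv2.imread("pics/f_side.png")[:,:400]]); cv2.imwrite("pics/f3.png",a)
E
```

```text
t 11.4833 q [-0.014  0.177  1.961 -0.001  1.006 -0.054] pos [583.3  14.7 242.7] open 12.2 F [ 0.   0.2 -2.1]
[[-0.004 -0.04   0.999]
 [-0.001  0.999  0.04 ]
 [-1.    -0.001 -0.004]] jaw yaw 2.3
```

View pics/f3.png

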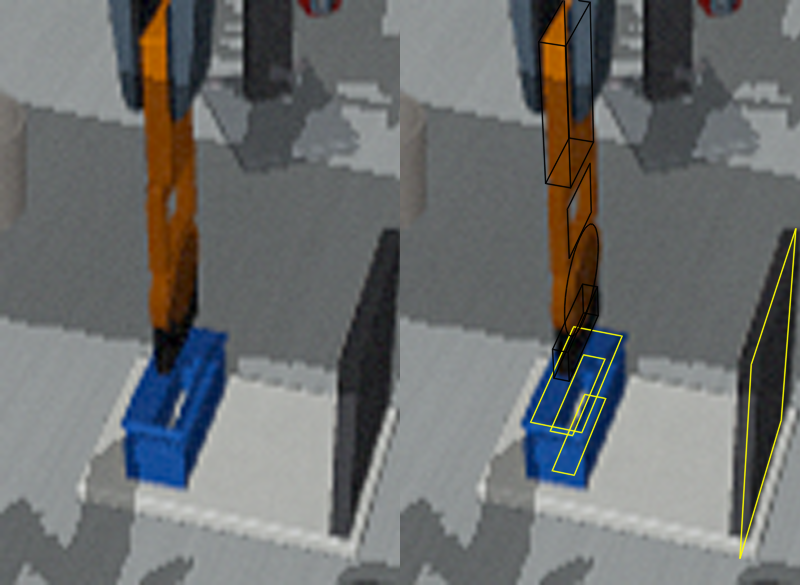

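The foot is just above the mouth, at (172,365) in the left crop. I'll measure the paddle against the holder in the same camera before lowering.

```bash
cat > rel2.py <<'E'
from fit import *
from scipy.optimize import minimize
import sys
zw=float(sys.argv[1])
for n in("side","top"):
    p,dd=grab(n); C=cloud(n,dd); hsv=cv2.cvtColor(p,cv2.COLOR_BGR2HSV); H,S,V=[hsv[...,i].astype(int) for i in range(3)]
    near=(abs(C[...,0]-583)<60)&(abs(C[...,1]-15)<60)&(dd>0)
    o=C[near&(H>6)&(H<20)&(S>150)&(C[...,2]>60)]
    b=C[near&(H>100)&(H<130)&(S>130)&(C[...,2]>25)&(C[...,2]<60)]
    rob=lambda e: np.sum(np.sqrt(1+e*e)-1)
    f=lambda v: np.clip(sdpad(loc(o,583.5+v[0],15+v[1],zw+v[2],182.6+v[3])),-8,8)
    print(n,len(o),len(b))
    if len(o)>50:
        A=minimize(lambda v:rob(f(v)),np.zeros(4),method="Nelder-Mead",options=dict(initial_simplex=np.vstack([np.zeros(4),np.eye(4)*4]),maxiter=2000)); print("pad off",A.x.round(1),np.median(abs(f(A.x))).round(2))
    if len(b)>50:
        top=b[b[:,2]>50]; print("rim",cv2.minAreaRect(top[:,:2].astype(np.float32)),np.percentile(top,[3,97],axis=0).round(1))
        # outer face x+ : points z 25..45 on walls
E
python3 rel2.py 166.7
```

```text
side 600 425
pad off [-0.6 -0.5  0.9 -0.4] 0.56
rim ((583.9901733398438, 16.32816505432129), (34.5812873840332, 80.49809265136719), 2.6649882793426514) [[566.2 -22.4  50.3]
 [600.1  55.7  54.6]]
top 0 0
```

The paddle is about 1 mm from the slot centre. I'll correct that and lower slowly, watching the force.

Emit:
play_rows(moves=[{"slide": [0.005,0.008,-0.05],"angular": [0,0,0],"claw": 1},{"slide": [0.005,0.008,-0.09],"angular": [0,0,0],"claw": 1},{"slide": [0.005,0.008,-0.13],"angular": [0,0,0],"claw": 1},{"slide": [0.005,0.008,-0.17],"angular": [0,0,0],"claw": 1},{"slide": [0.005,0.008,-0.2],"angular": [0,0,0],"claw": 1},{"slide": [0.005,0.008,-0.22],"angular": [0,0,0],"claw": 1},{"slide": [0.005,0.008,-0.24],"angular": [0,0,0],"claw": 1},{"slide": [0.005,0.008,-0.26],"angular": [0,0,0],"claw": 1},{"slide": [0.005,0.008,-0.26],"angular": [0,0,0],"claw": 1}])

```text
t: 12.43
tool_pos: [584.0, 16.2, 203.7]
ee_rot: [0.706, -0.016, 0.708, 0.015]
force: [0.4, 0.0, -2.1]
opening: 11.9
```

```bash
python3 st.py; python3 rel2.py 127.7; python3 - <<'E'
from ov import *
show("side",(200,130,300,260),4.5,[],"pics/g.png")
E
```

```text
t 12.4333 q [-0.011  0.227  1.982 -0.002  0.934 -0.053] pos [584.   16.2 203.7] open 11.9 F [ 0.4  0.  -2.1]
[[-0.002 -0.043  0.999]
 [-0.002  0.999  0.043]
 [-1.    -0.002 -0.002]] jaw yaw 2.47
side 528 359
pad off [-0.7  0.9 -0.3 -0.5] 0.62
rim ((583.8638916015625, 17.55867576599121), (35.38518142700195, 80.42262268066406), 1.3123421669006348) [[566.3 -21.9  50.3]
 [600.6  55.8  55.5]]
top 0 0
```

View pics/g.png

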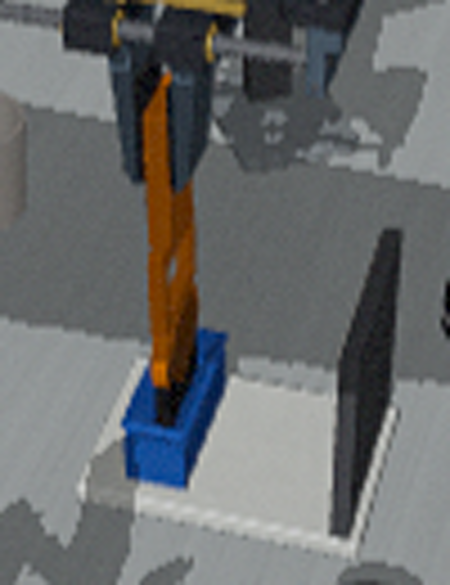

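The foot has entered the slot at (170,400) without contact force. I'll continue slowly.

Emit:
play_rows(moves=[{"slide": [0,0,-0.02],"angular": [0,0,0],"claw": 1},{"slide": [0,0,-0.04],"angular": [0,0,0],"claw": 1},{"slide": [0,0,-0.06],"angular": [0,0,0],"claw": 1},{"slide": [0,0,-0.08],"angular": [0,0,0],"claw": 1},{"slide": [0,0,-0.1],"angular": [0,0,0],"claw": 1},{"slide": [0,0,-0.12],"angular": [0,0,0],"claw": 1},{"slide": [0,0,-0.14],"angular": [0,0,0],"claw": 1},{"slide": [0,0,-0.155],"angular": [0,0,0],"claw": 1},{"slide": [0,0,-0.155],"angular": [0,0,0],"claw": 1}])

```text
t: 13.33
tool_pos: [584.0, 16.2, 180.4]
ee_rot: [0.706, -0.016, 0.708, 0.015]
force: [-0.5, 0.0, -2.0]
opening: 12.0
```

```bash
python3 st.py; python3 rel2.py 104.4
```

```text
t 13.3333 q [-0.011  0.259  1.993 -0.002  0.892 -0.053] pos [584.   16.2 180.4] open 12.0 F [-0.5  0.  -2. ]
[[-0.002 -0.043  0.999]
 [-0.002  0.999  0.043]
 [-1.    -0.002 -0.002]] jaw yaw 2.47
side 467 336
pad off [-0.7  0.9 -0.3 -0.7] 0.57
rim ((584.3078002929688, 15.664619445800781), (35.425086975097656, 80.9186782836914), 2.473590850830078) [[566.3 -22.3  50.5]
 [600.4  55.1  54.8]]
top 0 0
```

Still free, about 2 mm above the floor. Feeling for the floor in 0.5 mm steps.

Emit:
play_rows(moves=[{"slide": [0,0,-0.004],"angular": [0,0,0],"claw": 1},{"slide": [0,0,-0.008],"angular": [0,0,0],"claw": 1},{"slide": [0,0,-0.012],"angular": [0,0,0],"claw": 1},{"slide": [0,0,-0.015],"angular": [0,0,0],"claw": 1},{"slide": [0,0,-0.015],"angular": [0,0,0],"claw": 1}])

```text
t: 13.85
tool_pos: [584.2, 16.2, 178.7]
ee_rot: [0.706, -0.016, 0.707, 0.015]
force: [0.8, 0.6, -2.4]
opening: 12.1
```

```bash
python3 st.py
```

```text
t 13.85 q [-0.011  0.262  1.993 -0.002  0.888 -0.053] pos [584.2  16.2 178.7] open 12.1 F [ 0.8  0.6 -2.4]
[[-0.001 -0.043  0.999]
 [-0.002  0.999  0.043]
 [-1.    -0.002 -0.001]] jaw yaw 2.47
```

Emit:
play_rows(moves=[{"slide": [0,0,-0.004],"angular": [0,0,0],"claw": 1},{"slide": [0,0,-0.007],"angular": [0,0,0],"claw": 1},{"slide": [0,0,-0.007],"angular": [0,0,0],"claw": 1}])

```text
t: 14.1
tool_pos: [584.5, 16.2, 178.5]
ee_rot: [0.707, -0.016, 0.707, 0.015]
force: [-3.2, 0.1, 9.1]
opening: 11.8
```

```bash
python3 st.py
```

```text
t 14.1 q [-0.011  0.262  1.993 -0.002  0.888 -0.053] pos [584.5  16.2 178.5] open 11.8 F [-3.2  0.1  9.1]
[[-0.001 -0.043  0.999]
 [-0.002  0.999  0.043]
 [-1.    -0.002 -0.001]] jaw yaw 2.47
```

On the floor: an upward force of 9 N at the expected height. Let go.

Emit:
play_rows(moves=[{"slide": [0,0,0.002],"angular": [0,0,0],"claw": 1},{"slide": [0,0,0.004],"angular": [0,0,0],"claw": 0.6},{"slide": [0,0,0.004],"angular": [0,0,0],"claw": 0.3},{"slide": [0,0,0.004],"angular": [0,0,0],"claw": 0},{"slide": [0,0,0.004],"angular": [0,0,0],"claw": -0.1},{"slide": [0,0,0.004],"angular": [0,0,0],"claw": -0.1}])

```text
t: 14.6
tool_pos: [584.3, 16.2, 178.2]
ee_rot: [0.706, -0.016, 0.707, 0.015]
force: [-1.0, 0.4, 0.0]
opening: 42.0
```

```bash
python3 st.py; python3 rel2.py 102; python3 - <<'E'
from ov import *
show("side",(200,130,300,260),4.5,[],"pics/i.png")
E
```

```text
t 14.6 q [-0.011  0.262  1.993 -0.002  0.887 -0.053] pos [584.3  16.2 178.2] open 42.0 F [-1.   0.4  0. ]
[[-0.001 -0.043  0.999]
 [-0.002  0.999  0.043]
 [-1.    -0.002 -0.001]] jaw yaw 2.47
side 549 331
pad off [-0.4  0.5 -0.1 -0.5] 0.45
rim ((584.0176391601562, 16.68697166442871), (34.892765045166016, 81.74032592773438), 3.074561595916748) [[566.  -21.7  50.3]
 [600.5  55.5  55.2]]
top 0 0
```

View pics/i.png

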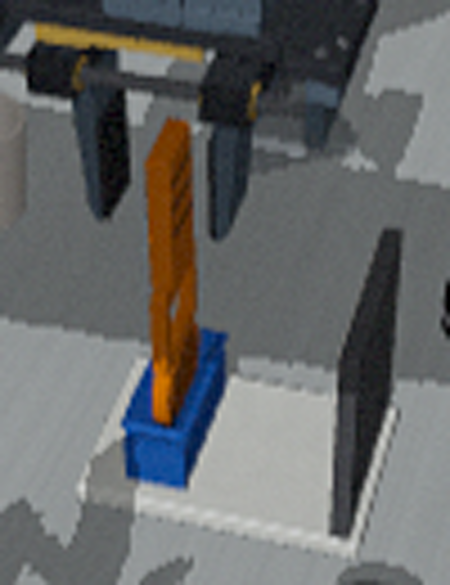

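The paddle stands in the slot with both fingers clear of it. Retreat straight up.

Emit:
play_rows(moves=[{"slide": [0,0,0.1],"angular": [0,0,0],"claw": -0.1},{"slide": [0,0,0.3],"angular": [0,0,0],"claw": -0.1},{"slide": [0,0,0.5],"angular": [0,0,0],"claw": -0.1},{"slide": [0,0,0.75],"angular": [0,0,0],"claw": -0.1},{"slide": [0,0,1],"angular": [0,0,0],"claw": -0.1},{"slide": [0,0,1],"angular": [0,0,0],"claw": -0.1},{"slide": [0,0,1],"angular": [0,0,0],"claw": -0.1},{"slide": [0,0,1],"angular": [0,0,0],"claw": -0.1}])

```text
t: 15.42
tool_pos: [583.9, 16.2, 327.8]
ee_rot: [0.706, -0.016, 0.708, 0.015]
force: [-0.2, 0.7, -1.0]
opening: 50.1
```

```bash
python3 st.py; python3 rel2.py 102; python3 - <<'E'
from h import *
p,d=grab("side"); cv2.imwrite("pics/z.png",p); C=cloud("side",d)
for lab in("orange_paddle","green_paddle_mid","barrel_left","barrel_right"):
    for o in manip.outline_of(lab,"side")[:1]:
        q=C[o["mask"]&(d>0)]; print(lab,round(o["confidence"],2),o["box"],np.median(q,0).round(),np.percentile(q,2,0).round(),np.percentile(q,98,0).round())
E
```

```text
t 15.4167 q [-0.011  0.087  1.898 -0.002  1.158 -0.054] pos [583.9  16.2 327.8] open 50.1 F [-0.2  0.7 -1. ]
[[-0.002 -0.043  0.999]
 [-0.002  0.999  0.043]
 [-1.    -0.002 -0.002]] jaw yaw 2.47
side 561 340
pad off [-0.2  0.6 -0.3  0.2] 0.48
rim ((584.21484375, 15.736215591430664), (34.95897674560547, 80.90213012695312), 2.991812229156494) [[566.3 -21.6  50.2]
 [600.6  55.5  55.2]]
top 0 0
orange_paddle 0.92 [228.2, 155.8, 244.9, 226.7] [580.  28. 134.] [577. -98.  -0.] [631.  43. 207.]
green_paddle_mid 0.88 [173.3, 241.5, 207.4, 323.3] [578. 277. 149.] [566. 250.  31.] [618. 294. 226.]
barrel_left 0.88 [267.1, 257.6, 292.9, 293.2] [448. 140.  41.] [424. 107.   5.] [472. 154.  44.]
barrel_right 0.95 [298.7, 185.8, 319.1, 211.7] [ 443. -112.   34.] [ 420. -163.    2.] [ 468. -100.   44.]
```

View pics/z.png

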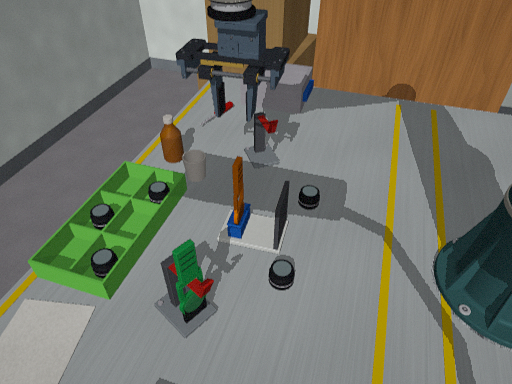

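The orange paddle stands upright in the blue holder at (238,195). The green paddle (188,280) and both barrels (309,196), (282,272) are unmoved, and the gripper is clear. Handing in.

```bash
python3 -c "
from cell import manip; print(manip.hand_in())"
```

```text
the job is handed in; nothing more can be done
None
```

The orange paddle is off its hook, standing upright in the blue holder's slot, and the gripper has let go. The job is handed in at about 15.6 s of the 72 s allowed; the hand-in reports no verdict.

**What I did:** I pinched the tab, raised the paddle 13 mm and tilted it 40° back. I then led the window over the barb along the given points. The wrist force stayed at about 3 N or less at every reading there, so only the paddle's weight and noise. I levelled and turned the paddle, lowered it until the floor pushed back with about 9 N, released it and went straight up.

**Last checks:**
- **Paddle in the slot:** its height fits fully-down within about 0.3 mm, and it is within about 1 mm of the slot's centre. An upright model fits it to about 0.5 mm; I did not measure the lean as an angle.
- **Green paddle and barrels:** all are where they started, within measuring noise.
- **Gripper:** it ended about 150 mm above the paddle, touching nothing.

**Checks that disagreed or were missing:**
- The side camera showed the paddle up to about 2 mm further along the hook than the arm's position implied, so I shifted the rest of the path by 1.5 mm.
- The drawn outlines sat about 1–2 pixels off the pictures, which roughly fits the stated calibration error.
- The arm hid the paddle and holder from the top camera during the hook and holder work, so those checks rest on the side camera alone.
- The network once labelled the orange hook as the right barrel in the side view; I ignored that.

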